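Put the green tea tin away and lower the tea chest's lid

ROBOT

A 6-joint arm with a two-finger parallel gripper is mounted at the origin on the work surface. World frame = base frame: x ahead of the robot, y to its left, z up, the work surface at z = 0. Lengths are in m, angles in degrees, forces in N, time in s.
With the tool pointing down it reaches from about 0.25 to 0.725 m from the base axis. Payload 9.7 kg.
Tool frame: the origin (TCP) lies midway between the tips of the shut fingers; the grasp point (between the pads) lies 19 mm behind it; z points along the fingers, y is the line along which they close (so a half turn about z gives the same grasp; the last joint's range is limited). The gripper opens to 85 mm and grips with 20 to 120 N. Pads are 22 mm wide; open, the fingers measure 114 mm over their backs; the gripper's body (76 mm by 85 mm) begins 54 mm behind the grasp point. The pads swing forward as they close: fully open they stand 13 mm farther back than shut.
Start: joints at [68.354, 4.979, 10.078, 95.1, 0, 90], TCP at [0.203, 0.511, 0.231] pointing down, gripper open.
Joint ranges: [-179.16, 179.16], [-48.56, 103.87], [-65.8, 70.77], [-126.05, 130.52], [-82.76, 87.17], [-180, 180]. Speed limits (degrees/s): [127.2, 127.2, 147.25, 180, 180, 180].

INTERFACE

Orientations are given as [roll, pitch, yaw] about the fixed x, y, z axes, in that order (R = Rz(yaw) Ry(pitch) Rx(roll)).
In Python, from workcell import readout, imaging, bot, spotter gives the robot as it stands.
- The arm moves only by the shell command python3 -m jog 'ROWS' [FORCE]. ROWS is JSON, a list of rows, each an object with "rotation": the turn, a rotation vector about the world's x, y, z in degrees, a list of three; "translation": the shift along the world's x, y, z in mm, a list of three; "grip": the finger opening in mm, from 0 to 85.4. In form: [{"rotation": [wx, wy, wz], "translation": [dx, dy, dz], "grip": grip}, ...]. A call has 1 to 20 rows; each row is the pose to reach, as a shift and turn from the pose commanded when the call began; what a row does not reach only later rows make up. A row lasts 1/10 s, in which the tool goes at most 50 mm and 8.59 degrees, less where a joint would pass 70% of its speed; a pose out of reach is approached as far as the arm can. A call with a gripper value outside its range is refused whole. The fingers move at their own pace and stop on an object; FORCE is the grip in N (left out, the last holds). Time passes only in rows, so rows that repeat a pose let the fingers close. It gives the time, the measured TCP pose, the force, the opening and the grip force at its end, in the units of the state.
- readout.get_obs(): the state, without advancing time (a new reading comes with each control period).
- imaging.camera(name): name is "side" or "top" or "wrist"; returns (picture, depth): 384x512x3 uint8, red, green, blue; 384x512 float32, m along the optical axis (not along the pixel's ray), 0 where there is no reading.
- imaging.camera_info(name): a dict with "vertical_fov" (degrees; the focal length in pixels is half the picture's height over the tangent of half this angle, whatever the lens; pixels are square), "cx", "cy" (the principal point, pixels), "extrinsics" (4x4, takes a point from camera to world coordinates); the wrist camera has in their place "tool_from_camera" (4x4, takes a point from camera to tool coordinates, whose origin is the TCP and whose axes are the flange's). Camera axes: x right, y down, z forward; pixel columns grow to the right and rows downward; lengths in m; the calibration is good to about 2 mm. A picture is of the moment at which its call begins: read the wrist's pose just before it. camera_info takes no time and is no camera call.
- bot.job_done(): hands the job in; it is judged then, once.
Trained networks look in the newest picture that a camera, given by its name, has taken for a name from the list of things; names that differ only in an ending like _2 or _b are one class to them, and where a whole thing is asked for, a point or a joint stands for the part that bears it (a point fixed in the world has none). Each returns a list of dicts, best first, with "confidence" (0 to 1); they miss things now and then, are a little off and sometimes report something else, mostly with a low value. They report only what shows in the picture. A call takes as long as a camera call. They do not tell look-alikes from the thing itself.
- spotter.spot_in(camera, target): "box" ([centre column, centre row, width, height] in pixels, round what is visible of it).
- spotter.mark_of(camera, target): "uv" ([column, row] in pixels: a listed point, or the origin of a listed thing).
The state is a dict: "time": time; "q": joint angles; "qd": joint speeds; "joint_efforts": joint torques, N m; "ee_pos": TCP position; "tcp_rot": TCP orientation; "wrist_force": force on the tool from outside, world axes, zero at the start; "torque": the same for the moment, N m; "opening": finger opening in m; "grasp_force": force on a finger pad.
Only numpy, scipy, OpenCV 4.12 (cv2) and the standard library are available. Lean on these libraries where they do the work, as an engineer would, in place of code of your own. Each camera call takes 0.05 s, during which the arm holds its last target. There are 200 camera calls.

TASK

Put the green tea tin away: stand it upright on the floor of the tea chest's empty compartment, set down rather than dropped. Then lower the chest's hinged lid gently until it is fully closed, without slamming it, and leave the other tins and the rest of the things on the counter where they are.

Things in the scene. Friction and masses are not known exactly. Their poses are not given: they have to be found in the camera images.
- green_tin: the all-green round tea tin (green lid too, pale label band, thin brass line under the lid), the one to put away: 48 mm in diameter (49 mm over its lid), 75 mm tall, about 0.12 kg. Stands on the counter. Origin: centre of its underside; z up along its axis.
- chest: brown wooden tea chest, fixed, 170 (x) by 280 (y) by 100 mm tall; walls, floor, divider 8 mm thick. Origin: centre of its underside, z up, x from its front (robot side) to its hinged far side. A full-height divider at y = 0 makes two compartments, each 154 (x) by 128 mm (y): the one at +y (left, seen from the robot) holds the honey jar, the one at -y (right) is empty.
- chest_in (a point): centre of the chest's inner floor (under the divider), 8 mm above the counter; axes as the chest's.
- lid (a joint): angle of the chest's dark wooden lid, rad: 0 fully closed, about 1.5 upright, at most 1.95; starts open. The hinge is stiff, the lid stays at any angle; pressing it down at the knob takes about 1 to 4 N.
- lid_hinge (a point): middle of the lid's hinge line, at the chest's far upper edge (chest x = 85 mm, z = 100 mm). The hinge line runs along the chest's y. Its frame turns with the lid: when closed its axes are the chest's; the lid (170 by 280 by 10 mm) reaches 170 mm to its -x and 10 mm to its +z.
- lid_handle (a point): grip point in the round head of the brass knob on the lid's outer face: x = -140, y = 0, z = 45 mm in the frame of lid_hinge. Head 28 mm in diameter, 27 to 43 mm out of the face, on a 12 mm stem. Lid open: the knob points away from the robot; closed: it points up. Axes as lid_hinge.
- honey_jar: amber glass jar with a brass-coloured cap, 54 mm in diameter, 70 mm tall, standing in the chest's left compartment; leave it there. Origin: centre of its underside.
- red_tin: red tea tin of the same shape as the green one; leave it alone. Origin: centre of its underside.
- blue_tin: blue tea tin of the same shape as the green one; leave it alone. Origin: centre of its underside.
- mug: blue mug, 84 mm across, 90 mm tall, on the counter to the robot's right; leave it alone. Origin: centre of its underside.
- oil_bottle: green glass oil bottle, 64 mm across, 220 mm tall, on the counter to the robot's right; leave it alone. Origin: centre of its underside.
- pepper_mill: dark wooden pepper mill, 56 mm across, 150 mm tall, beyond the tins; leave it alone. Origin: centre of its underside.
Mind the look-alikes: they are no part of the job. What is shaped like the green_tin but purple is not meant.

How it is judged:
By the outcome, as a careful person would: the job done as asked, in the order asked, and still so for the second after the job is handed in, with the robot touching nothing.
It also fails if it takes over 64 s, if anything falls off the work surface, if the arm or the gripper's body presses on something with over 40 N, if the wrist force passes 120 N, or if a joint passes its speed limit or range.

## Working session

There is one attempt and no reset: what is moved stays moved. The work goes in short steps, Python scripts to look and compute and a shell command to move; the robot and the scene stay as the last step left them, time stands still between calls to the robot, and variables do not carry over. Pictures are saved under pics/ and viewed, at most 10 in all, crops included, and the job is handed in when it is done.

```bash
mkdir -p pics; ls; cat > h.py <<'E'
import numpy as np, cv2
from workcell import readout, imaging, bot, spotter
from scipy.spatial.transform import Rotation as R
def cloud(n):
    o=readout.get_obs(); p,d=imaging.camera(n); i=imaging.camera_info(n)
    f=p.shape[0]/2/np.tan(np.radians(i["vertical_fov"])/2)
    v,u=np.mgrid[:p.shape[0],:p.shape[1]]
    P=np.stack([(u-i["cx"])/f*d,(v-i["cy"])/f*d,d],-1)
    if "extrinsics" in i: T=np.array(i["extrinsics"])
    else:
        W=np.eye(4); W[:3,:3]=R.from_euler("xyz",o["tcp_rot"],degrees=True).as_matrix(); W[:3,3]=o["ee_pos"]
        T=W@np.array(i["tool_from_camera"])
    X=P@T[:3,:3].T+T[:3,3]; X[d==0]=np.nan
    return p,X
def save(p,n): cv2.imwrite("pics/"+n,p[...,::-1])
E
python3 - <<'E'
from h import *
print(readout.get_obs())
a,X=cloud("top"); 
for t in ["green_tin","chest","lid_handle","honey_jar","pepper_mill"]:
  for d in spotter.spot_in("top",t)[:4]: print(t,np.round(d["box"]),round(d["confidence"],2),np.round(X[int(d["box"][1]),int(d["box"][0])],3))
for t in ["chest","chest_in","lid_hinge","lid_handle"]: print(t,spotter.mark_of("top",t)[:2])
b,Y=cloud("side")
np.savez("s0.npz",a=a,X=X,b=b,Y=Y)
save(a,"top.png"); save(b,"side.png")
E
```

```text
pics
{'time': 0.0, 'q': array([6.83508075e+01, 5.01264709e+00, 1.00340991e+01, 9.50997769e+01,
       6.64274749e-05, 8.99991584e+01]), 'qd': array([ 0.06885606, -0.07768953, -0.06278269,  0.08274236, -0.01188403,
        0.02884931]), 'joint_efforts': array([-2.57273787e-03, -5.20389926e+01,  4.64797425e+01,  1.64941692e-02,
       -1.49010075e-04,  1.37696393e-06]), 'ee_pos': array([0.20282184, 0.51098818, 0.23056505]), 'tcp_rot': array([-1.79921675e+02, -6.75778752e-05,  1.58351649e+02]), 'wrist_force': array([-0.01961357,  0.33311613,  0.41432963]), 'torque': array([ 0.05807295,  0.00726741, -0.00560995]), 'grasp_force': 0.0, 'opening': 0.08562204923041378}
green_tin [167. 190.  23.  20.] 0.67 [0.564 0.176 0.077]
green_tin [181. 222.  25.  18.] 0.59 [0.468 0.132 0.074]
chest [277. 196. 116.  99.] 0.86 [ 0.549 -0.161  0.007]
lid_handle [280. 167. 109.  37.] 0.92 [ 0.599 -0.149  0.261]
honey_jar [246. 206.  20.  18.] 0.63 [ 0.515 -0.063  0.078]
pepper_mill [153. 137.  26.  27.] 0.97 [0.719 0.208 0.107]
chest [{'uv': [269.3, 210.0], 'confidence': 0.86}, {'uv': [383.1, 242.5], 'confidence': 0.71}]
chest_in [{'uv': [271.1, 210.3], 'confidence': 0.65}]
lid_hinge [{'uv': [272.8, 183.0], 'confidence': 0.78}]
lid_handle [{'uv': [279.3, 151.9], 'confidence': 0.83}]
```

View pics/top.png

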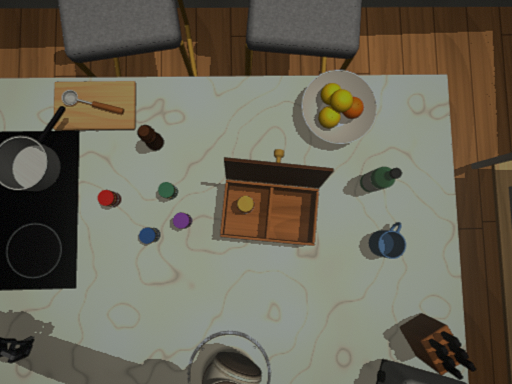

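View pics/side.png

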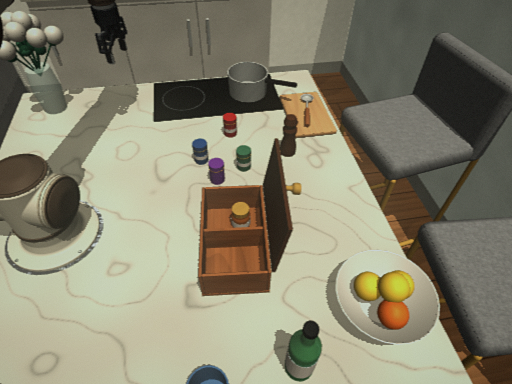

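Top view: the tins are green (167,190), purple (181,221), blue (149,235) and red (107,198). The all-green one at (167,190) fits. The chest is at (270,205) with its right compartment empty, and the knob is at (280,155). Next I'll confirm the tin in a crop and measure the chest.

```bash
python3 - <<'E'
from h import *
s=np.load("s0.npz"); a,X,b,Y=[s[k] for k in "aXbY"]
c=np.hstack([cv2.resize(a[165:250,95:205],None,fx=3.5,fy=3.5,interpolation=2),cv2.resize(b[105:190,185:295],None,fx=3.5,fy=3.5,interpolation=2)])
save(c,"crop.png")
for n,I,Q in (("top",a,X),("side",b,Y)):
    H=cv2.cvtColor(I,cv2.COLOR_RGB2HSV)
    near=(np.hypot(Q[...,0]-.56,Q[...,1]-.176)<.06)
    T=Q[near&(Q[...,2]>.066)&(Q[...,2]<.09)]
    if len(T): print(n,"tin top",len(T),T.mean(0).round(4),T.min(0).round(3),T.max(0).round(3))
    B=Q[near&(Q[...,2]>.02)&(Q[...,2]<.09)]; print("body",B.min(0).round(3),B.max(0).round(3))
    reg=(Q[...,0]>.4)&(Q[...,0]<.72)&(Q[...,1]>-.35)&(Q[...,1]<.02)
    rim=Q[reg&(Q[...,2]>.09)&(Q[...,2]<.108)]
    (cx,sz,an)=cv2.minAreaRect(rim[:,:2].astype(np.float32)); print("rim",len(rim),rim[:,2].mean(),cx,sz,an)
    L=Q[reg&(Q[...,2]>.125)]; print("lid",len(L),L.min(0).round(3),L.max(0).round(3))
    fl=Q[reg&(Q[...,2]<.02)&(Q[...,2]>.004)]; print("floor",len(fl),np.median(fl,0))
    tab=Q[(Q[...,0]>.35)&(Q[...,0]<.42)&(abs(Q[...,1])<.2)]; print("table z",np.nanmedian(tab[:,2]))
    if n=="side":
        # lid inner face plane
        for k in range(3):
            m=L.mean(0); u,sv,vt=np.linalg.svd(L-m,full_matrices=False); r=(L-m)@vt[2]; L=L[abs(r)<max(.004,.0+np.std(r))]
        print("lid plane n",vt[2],"pt",m,len(L),L.min(0),L.max(0))
E
```

```text
top tin top 211 [0.5657 0.1758 0.075 ] [0.543 0.152 0.066] [0.589 0.201 0.081]
body [0.542 0.152 0.026] [0.589 0.201 0.081]
rim 856 0.1000326621471625 (0.49175772070884705, -0.13316577672958374) (0.2802087962627411, 0.17196321487426758) 83.34505462646484
lid 2162 [ 0.563 -0.283  0.125] [ 0.65  -0.005  0.274]
floor 3901 [ 0.49010283 -0.15204335  0.0086617 ]
table z 0.0009363944761866527
side tin top 147 [0.567 0.175 0.074] [0.545 0.154 0.066] [0.59  0.203 0.079]
body [0.542 0.152 0.021] [0.591 0.203 0.079]
rim 1144 0.09844503318376999 (0.4938388764858246, -0.13198015093803406) (0.28426313400268555, 0.17476597428321838) 84.6511001586914
lid 2251 [ 0.564 -0.285  0.125] [ 0.65  -0.004  0.271]
floor 2584 [ 0.48287185 -0.1554541   0.00817535]
table z 0.0003045119473030766
lid plane n [ 0.98014017 -0.11275588 -0.16312989] pt [ 0.59087891 -0.1645673   0.20994033] 1882 [ 0.56415814 -0.28395229  0.12510621] [ 0.62128289 -0.00392158  0.27069328]
```

View pics/crop.png

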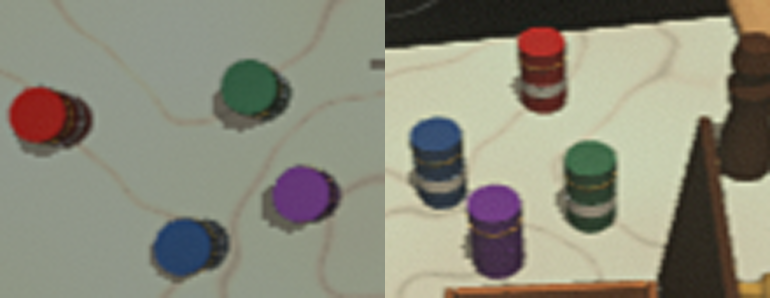

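Confirmed: the green tin is at (0.566, 0.1755), top at z 0.075. The chest centre is (0.4925, -0.1325) with yaw -6.4°, and the lid is at about 99°. I'll hover over the tin with the fingers along chest x (yaw 83.6).

```bash
python3 -m jog '[{"rotation":[0,0,-3],"translation":[15,-14,0],"grip":85},{"rotation":[0,0,-9],"translation":[45,-42,0],"grip":85},{"rotation":[0,0,-16],"translation":[80,-74,0],"grip":85},{"rotation":[0,0,-23],"translation":[115,-106,0],"grip":80},{"rotation":[0,0,-30],"translation":[150,-139,0],"grip":75},{"rotation":[0,0,-37],"translation":[185,-171,0],"grip":75},{"rotation":[0,0,-44],"translation":[220,-203,0],"grip":75},{"rotation":[0,0,-51],"translation":[255,-236,0],"grip":75},{"rotation":[0,0,-58],"translation":[290,-268,0],"grip":75},{"rotation":[0,0,-65],"translation":[325,-300,-10],"grip":75},{"rotation":[0,0,-71],"translation":[350,-323,-20],"grip":75},{"rotation":[0,0,-74.8],"translation":[363,-335.5,-30],"grip":75},{"rotation":[0,0,-74.8],"translation":[363,-335.5,-40],"grip":75},{"rotation":[0,0,-74.8],"translation":[363,-335.5,-40],"grip":75},{"rotation":[0,0,-74.8],"translation":[363,-335.5,-40],"grip":75},{"rotation":[0,0,-74.8],"translation":[363,-335.5,-40],"grip":75}]' 40
python3 - <<'E'
from h import *
o=readout.get_obs(); print(o["q"],o["qd"].round(1))
p,X=cloud("wrist"); save(p,"w1.png")
near=np.hypot(X[...,0]-.566,X[...,1]-.1755)<.045
T=X[near&(X[...,2]>.068)&(X[...,2]<.085)]; print(len(T),T.min(0),T.max(0),T.mean(0))
print(cv2.minEnclosingCircle(T[:,:2].astype(np.float32)))
E
```

```text
time: 2.15
ee_pos: [0.5655, 0.1766, 0.1922]
tcp_rot: [179.9, -0.0, 83.7]
wrist_force: [1.0, 0.4, 0.0]
opening: 0.0752
grasp_force: 0.0
[1.73415998e+01 1.01587024e+01 1.14776264e+01 9.12496108e+01
 5.27158842e-03 1.13673196e+02] [-0.1 -0.1  0.3 -0.1 -0.   0.2]
2042 [0.54037944 0.1559384  0.06801069] [0.58854518 0.20411811 0.07642211] [0.56465382 0.18095412 0.07428726]
((0.5643172860145569, 0.17975404858589172), 0.02456778846681118)
```

View pics/w1.png

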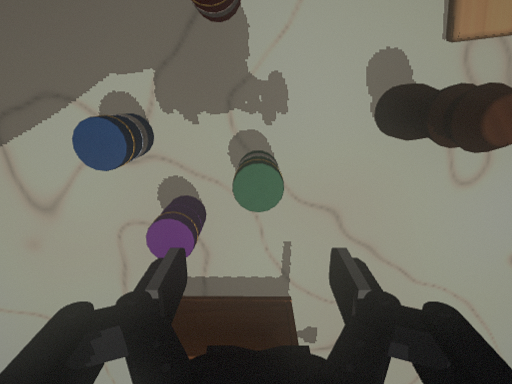

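The wrist view shows the green tin at (258,185) with a clear space for the fingers, centre ≈ (0.565, 0.178). I'll descend and grip.

```bash
python3 -m jog '[{"rotation":[0,0,0],"translation":[0,1,-20],"grip":75},{"rotation":[0,0,0],"translation":[0,1,-50],"grip":75},{"rotation":[0,0,0],"translation":[0,1,-80],"grip":75},{"rotation":[0,0,0],"translation":[0,1,-110],"grip":75},{"rotation":[0,0,0],"translation":[0,1,-135],"grip":75},{"rotation":[0,0,0],"translation":[0,1,-152],"grip":75},{"rotation":[0,0,0],"translation":[0,1,-164],"grip":75},{"rotation":[0,0,0],"translation":[0,1,-164],"grip":75},{"rotation":[0,0,0],"translation":[0,1,-164],"grip":60},{"rotation":[0,0,0],"translation":[0,1,-164],"grip":52},{"rotation":[0,0,0],"translation":[0,1,-164],"grip":46},{"rotation":[0,0,0],"translation":[0,1,-164],"grip":40},{"rotation":[0,0,0],"translation":[0,1,-164],"grip":40},{"rotation":[0,0,0],"translation":[0,1,-164],"grip":40},{"rotation":[0,0,0],"translation":[0,1,-164],"grip":40}]' 40
```

```text
time: 3.7
ee_pos: [0.5665, 0.177, 0.0288]
tcp_rot: [179.9, -0.1, 83.6]
wrist_force: [-1.4, 0.8, 6.0]
opening: 0.0478
grasp_force: 40.6
```

Gripped at 47.8 mm. Next I'll lift and carry it, staying on the robot side of the lid.

```bash
python3 -m jog '[{"rotation":[0,0,0],"translation":[0,0,15],"grip":40},{"rotation":[0,0,0],"translation":[0,0,45],"grip":40},{"rotation":[0,0,0],"translation":[0,0,80],"grip":40},{"rotation":[0,0,0],"translation":[-10,-5,115],"grip":40},{"rotation":[0,0,0],"translation":[-30,-20,145],"grip":40},{"rotation":[0,0,0],"translation":[-55,-40,165],"grip":40},{"rotation":[0,0,0],"translation":[-80,-65,170],"grip":40},{"rotation":[0,0,0],"translation":[-95,-98,170],"grip":40},{"rotation":[0,0,0],"translation":[-100,-133,170],"grip":40},{"rotation":[0,0,0],"translation":[-100,-170,170],"grip":40},{"rotation":[0,0,0],"translation":[-100,-207,170],"grip":40},{"rotation":[0,0,0],"translation":[-100,-244,170],"grip":40},{"rotation":[0,0,0],"translation":[-100,-281,170],"grip":40},{"rotation":[0,0,0],"translation":[-97,-315,170],"grip":40},{"rotation":[0,0,0],"translation":[-93,-345,170],"grip":40},{"rotation":[0,0,0],"translation":[-90,-366,170],"grip":40},{"rotation":[0,0,0],"translation":[-89,-376,165],"grip":40},{"rotation":[0,0,0],"translation":[-89,-376,155],"grip":40},{"rotation":[0,0,0],"translation":[-89,-376,150],"grip":40},{"rotation":[0,0,0],"translation":[-89,-376,150],"grip":40}]'
python3 - <<'E'
from h import *
print(readout.get_obs()["ee_pos"],readout.get_obs()["opening"])
b,Y=cloud("side"); save(cv2.resize(b[100:330,140:400],None,fx=2.5,fy=2.5),"s2.png")
E
```

```text
time: 5.7
ee_pos: [0.4764, -0.1981, 0.1762]
tcp_rot: [-179.9, -0.0, 83.6]
wrist_force: [-0.1, 0.6, -1.2]
opening: 0.0474
grasp_force: 41.5
[ 0.47635897 -0.198105    0.17622437] 0.04739830849244901
```

View pics/s2.png

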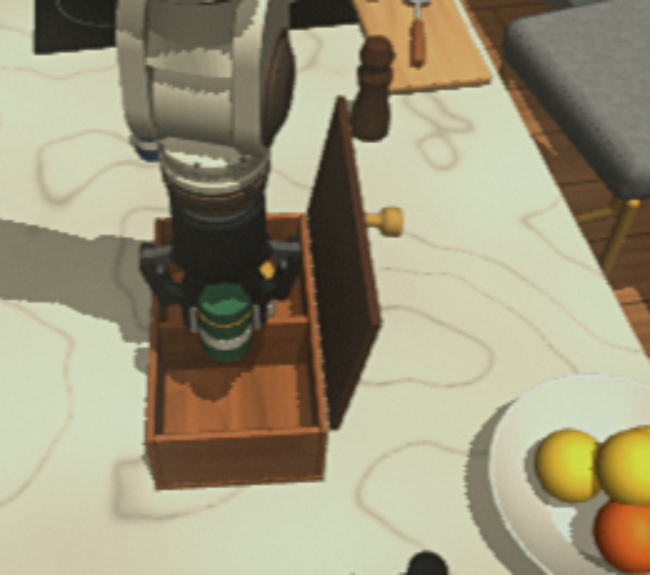

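The tin (px 225,320) hangs above the right compartment, clear of the lid. I'll lower it.

```bash
python3 -m jog '[{"rotation":[0,0,0],"translation":[0,0,-12],"grip":40},{"rotation":[0,0,0],"translation":[0,0,-32],"grip":40},{"rotation":[0,0,0],"translation":[0,0,-54],"grip":40},{"rotation":[0,0,0],"translation":[0,0,-76],"grip":40},{"rotation":[0,0,0],"translation":[0,0,-96],"grip":40},{"rotation":[0,0,0],"translation":[0,0,-112],"grip":40},{"rotation":[0,0,0],"translation":[0,0,-123],"grip":40},{"rotation":[0,0,0],"translation":[0,0,-130],"grip":40},{"rotation":[0,0,0],"translation":[0,0,-134],"grip":40},{"rotation":[0,0,0],"translation":[0,0,-136],"grip":40},{"rotation":[0,0,0],"translation":[0,0,-137],"grip":40},{"rotation":[0,0,0],"translation":[0,0,-138],"grip":40},{"rotation":[0,0,0],"translation":[0,0,-138],"grip":40},{"rotation":[0,0,0],"translation":[0,0,-138],"grip":40}]'
```

```text
time: 7.15
ee_pos: [0.477, -0.1993, 0.0395]
tcp_rot: [180.0, 0.0, 83.6]
wrist_force: [-0.1, -0.4, -1.4]
opening: 0.0477
grasp_force: 41.5
```

Still hanging (-1.4 N). I'll step down to contact.

```bash
python3 -m jog '[{"rotation":[0,0,0],"translation":[0,0,-0.5],"grip":40},{"rotation":[0,0,0],"translation":[0,0,-1],"grip":40},{"rotation":[0,0,0],"translation":[0,0,-1.5],"grip":40},{"rotation":[0,0,0],"translation":[0,0,-2],"grip":40},{"rotation":[0,0,0],"translation":[0,0,-2],"grip":40}]'
```

```text
time: 7.65
ee_pos: [0.4768, -0.1993, 0.0372]
tcp_rot: [-180.0, -0.0, 83.6]
wrist_force: [-0.5, -0.5, -0.7]
opening: 0.0476
grasp_force: 41.5
```

```bash
python3 -m jog '[{"rotation":[0,0,0],"translation":[0,0,-0.3],"grip":40},{"rotation":[0,0,0],"translation":[0,0,-0.6],"grip":40},{"rotation":[0,0,0],"translation":[0,0,-0.9],"grip":40},{"rotation":[0,0,0],"translation":[0,0,-0.9],"grip":40}]'
```

```text
time: 8.05
ee_pos: [0.4769, -0.1993, 0.0368]
tcp_rot: [180.0, 0.0, 83.6]
wrist_force: [-2.7, 0.4, 5.2]
opening: 0.0477
grasp_force: 41.9
```

Contact at 5 N. I'll release, rise straight up, then close the fingers.

```bash
python3 -m jog '[{"rotation":[0,0,0],"translation":[0,0,0],"grip":50},{"rotation":[0,0,0],"translation":[0,0,0],"grip":54},{"rotation":[0,0,0],"translation":[0,0,0],"grip":60},{"rotation":[0,0,0],"translation":[0,0,0],"grip":68},{"rotation":[0,0,0],"translation":[0,0,0],"grip":68},{"rotation":[0,0,0],"translation":[0,0,0],"grip":68},{"rotation":[0,0,0],"translation":[0,0,8],"grip":68},{"rotation":[0,0,0],"translation":[0,0,24],"grip":68},{"rotation":[0,0,0],"translation":[0,0,48],"grip":68},{"rotation":[0,0,0],"translation":[0,0,80],"grip":68},{"rotation":[0,0,0],"translation":[0,0,115],"grip":68},{"rotation":[0,0,0],"translation":[0,0,155],"grip":68},{"rotation":[0,0,0],"translation":[0,0,195],"grip":50},{"rotation":[0,0,0],"translation":[0,0,235],"grip":30},{"rotation":[0,0,0],"translation":[0,0,265],"grip":10},{"rotation":[0,0,0],"translation":[0,0,280],"grip":0},{"rotation":[0,0,0],"translation":[0,0,284],"grip":0},{"rotation":[0,0,0],"translation":[0,0,284],"grip":0},{"rotation":[0,0,0],"translation":[0,0,284],"grip":0}]' 40
python3 - <<'E'
from h import *
b,Y=cloud("side"); a,X=cloud("top"); w,Z=cloud("wrist")
for Q in (X,Y,Z):
    T=Q[(np.hypot(Q[...,0]-.477,Q[...,1]+.199)<.05)&(Q[...,2]>.07)&(Q[...,2]<.095)]
    if len(T): print(len(T),T.mean(0),np.ptp(T,axis=0),np.percentile(T[:,2],[5,50,95]))
save(np.hstack([cv2.resize(b[160:310,170:320],(390,390)),cv2.resize(w,(400,390))]),"s3.png")
o=np.array([.4925,-.1325]);c,s=np.cos(np.radians(6.4)),np.sin(np.radians(6.4))
def W(x,y): return o+[c*x+s*y,-s*x+c*y]
print(readout.get_obs()["ee_pos"])
for th in (110,99,90,75,60,45,30,20,10,5,0):
    t=np.radians(th);r=140
    x=85-r*np.cos(t)+10*np.sin(t)+14.5; z=100+r*np.sin(t)+10*np.cos(t)
    print(th,(W(x/1000,.06)*1000).round(1),round(z,1))
E
```

```text
time: 9.95
ee_pos: [0.4767, -0.1992, 0.3194]
tcp_rot: [-179.9, -0.0, 83.6]
wrist_force: [0.2, -0.2, 0.8]
opening: 0.0002
grasp_force: 0.0
204 [ 0.47687381 -0.19797065  0.08363238] [0.04515991 0.04501747 0.01731823] [0.07966073 0.08397854 0.08707071]
304 [ 0.47761147 -0.20110084  0.08176647] [0.04677599 0.048482   0.01677513] [0.07356401 0.08269329 0.08501568]
1064 [ 0.47489772 -0.19537867  0.08206583] [0.04759197 0.04796756 0.01497393] [0.08059085 0.08230655 0.0835361 ]
[ 0.47659951 -0.19917893  0.31940402]
110 [655.  -90.3] 228.1
99 [629.6 -87.5] 236.7
90 [608.  -85.1] 240.0
75 [571.7 -81. ] 237.8
60 [537.1 -77.1] 226.2
45 [506.7 -73.7] 206.1
30 [482.5 -71. ] 178.7
20 [470.7 -69.7] 157.3
10 [462.8 -68.8] 134.2
5 [460.3 -68.5] 122.2
0 [458.9 -68.4] 110.0
```

View pics/s3.png

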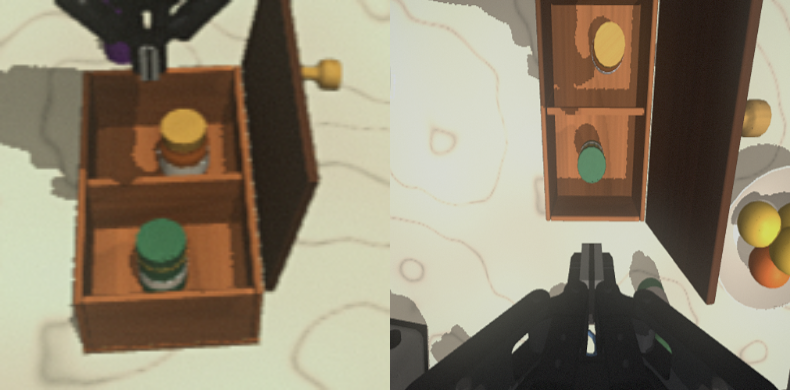

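The tin stands upright in the right compartment (top at z 0.083, which fits). Now I'll go over the lid and down behind it, beside the knob (left side).

```bash
python3 -m jog '[{"rotation":[0,0,0],"translation":[5,10,3],"grip":0},{"rotation":[0,0,0],"translation":[20,30,6],"grip":0},{"rotation":[0,0,0],"translation":[50,50,8],"grip":0},{"rotation":[0,0,0],"translation":[80,72,8],"grip":0},{"rotation":[0,0,0],"translation":[110,90,8],"grip":0},{"rotation":[0,0,0],"translation":[140,102,8],"grip":0},{"rotation":[0,0,0],"translation":[165,108,8],"grip":0},{"rotation":[0,0,0],"translation":[180,108.5,8],"grip":0},{"rotation":[0,0,0],"translation":[183,108.5,5],"grip":0},{"rotation":[0,0,0],"translation":[183,108.5,-5],"grip":0},{"rotation":[0,0,0],"translation":[183,108.5,-20],"grip":0},{"rotation":[0,0,0],"translation":[183,108.5,-40],"grip":0},{"rotation":[0,0,0],"translation":[183,108.5,-58],"grip":0},{"rotation":[0,0,0],"translation":[183,108.5,-68],"grip":0},{"rotation":[0,0,0],"translation":[183,108.5,-71],"grip":0},{"rotation":[0,0,0],"translation":[183,108.5,-71],"grip":0},{"rotation":[0,0,0],"translation":[183,108.5,-71],"grip":0}]'
python3 - <<'E'
from h import *
b,Y=cloud("side"); save(cv2.resize(b[70:310,150:350],None,fx=2.4,fy=2.4),"s4.png")
E
```

```text
time: 11.8
ee_pos: [0.6598, -0.0907, 0.2504]
tcp_rot: [179.9, 0.0, 83.6]
wrist_force: [0.0, 0.3, 0.1]
opening: -0.0002
grasp_force: 0.0
```

View pics/s4.png

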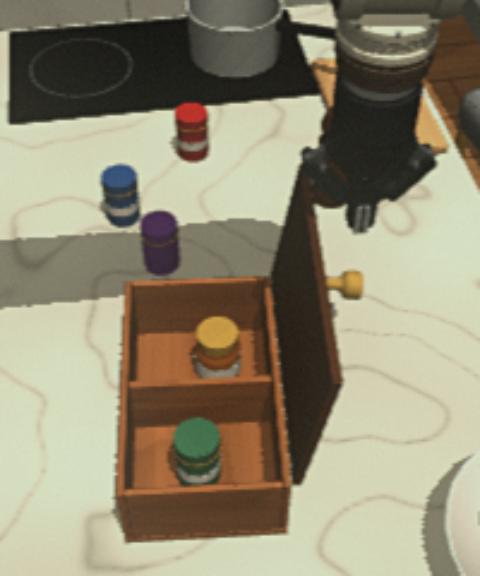

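Fingers are behind the lid's upper edge at (360,215), clear of the knob. I'll push the lid towards closed.

```bash
python3 -m jog '[{"rotation":[0,0,0],"translation":[-8,1,0],"grip":0},{"rotation":[0,0,0],"translation":[-18,2,-1],"grip":0},{"rotation":[0,0,0],"translation":[-26,3,-1],"grip":0},{"rotation":[0,0,0],"translation":[-33,3.7,-1],"grip":0},{"rotation":[0,0,0],"translation":[-40,4.4,0],"grip":0},{"rotation":[0,0,0],"translation":[-47,5.2,1],"grip":0},{"rotation":[0,0,0],"translation":[-55,6,1],"grip":0},{"rotation":[0,0,0],"translation":[-63,7,1],"grip":0},{"rotation":[0,0,0],"translation":[-71,7.8,1],"grip":0},{"rotation":[0,0,0],"translation":[-79,8.6,0],"grip":0},{"rotation":[0,0,0],"translation":[-87,9.5,-1],"grip":0},{"rotation":[0,0,0],"translation":[-95,10.4,-3],"grip":0},{"rotation":[0,0,0],"translation":[-103,11.3,-5],"grip":0},{"rotation":[0,0,0],"translation":[-111,12.2,-8],"grip":0},{"rotation":[0,0,0],"translation":[-119,13.1,-11],"grip":0},{"rotation":[0,0,0],"translation":[-126,14,-13],"grip":0},{"rotation":[0,0,0],"translation":[-128,14.2,-14],"grip":0},{"rotation":[0,0,0],"translation":[-128,14.2,-14],"grip":0}]'
python3 - <<'E'
from h import *
b,Y=cloud("side"); save(cv2.resize(b[70:310,150:350],None,fx=2.4,fy=2.4),"s5.png")
o=np.array([.4925,-.1325]);c,s=np.cos(np.radians(6.4)),np.sin(np.radians(6.4))
d=Y[...,:2]-o; cy=d[...,0]*s+d[...,1]*c; cx=d[...,0]*c-d[...,1]*s
m=(cy>-.135)&(cy<-.04)&(cx>-.1)&(cx<.1)&(Y[...,2]>.12)
print(m.sum(),np.polyfit(cx[m],Y[...,2][m],1), np.degrees(np.arctan2(Y[...,2][m]-.1,.085-cx[m])).round(0)[::40])
E
```

```text
time: 13.65
ee_pos: [0.5314, -0.0765, 0.2352]
tcp_rot: [-180.0, -0.0, 83.6]
wrist_force: [0.1, -1.5, 0.0]
opening: -0.0001
grasp_force: 0.0
1133 [-1.82543718  0.27686935] [63. 66. 66. 66. 64. 66. 65. 65. 63. 67. 66. 68. 65. 66. 70. 64. 66. 68.
 66. 68. 66. 75. 71. 71. 74. 68. 68. 78. 77.]
```

View pics/s5.png

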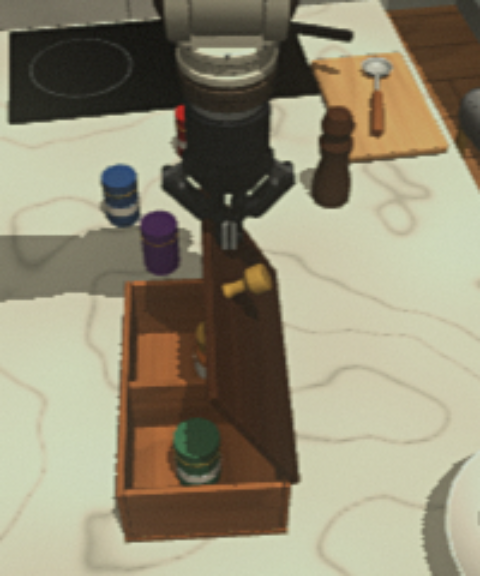

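The lid follows and is at ~63°, with the fingers at (230,235) on its outer face. I'll continue down to about 10°.

```bash
python3 -m jog '[{"rotation":[0,0,0],"translation":[-5,0.6,-2.5],"grip":0},{"rotation":[0,0,0],"translation":[-11,1.2,-6],"grip":0},{"rotation":[0,0,0],"translation":[-16.5,1.9,-9.5],"grip":0},{"rotation":[0,0,0],"translation":[-22,2.5,-13.5],"grip":0},{"rotation":[0,0,0],"translation":[-27.5,3,-17.5],"grip":0},{"rotation":[0,0,0],"translation":[-32.5,3.6,-22],"grip":0},{"rotation":[0,0,0],"translation":[-37.5,4.2,-26.5],"grip":0},{"rotation":[0,0,0],"translation":[-42,4.7,-31],"grip":0},{"rotation":[0,0,0],"translation":[-46.5,5.2,-36],"grip":0},{"rotation":[0,0,0],"translation":[-50.5,5.7,-41],"grip":0},{"rotation":[0,0,0],"translation":[-54.5,6.1,-46],"grip":0},{"rotation":[0,0,0],"translation":[-58,6.5,-51.5],"grip":0},{"rotation":[0,0,0],"translation":[-61.5,6.9,-57],"grip":0},{"rotation":[0,0,0],"translation":[-65,7.3,-62.5],"grip":0},{"rotation":[0,0,0],"translation":[-68,7.6,-68],"grip":0},{"rotation":[0,0,0],"translation":[-71,7.9,-74],"grip":0},{"rotation":[0,0,0],"translation":[-73,8.2,-80],"grip":0},{"rotation":[0,0,0],"translation":[-75.5,8.4,-86],"grip":0},{"rotation":[0,0,0],"translation":[-77,8.6,-92],"grip":0},{"rotation":[0,0,0],"translation":[-78,8.7,-95],"grip":0}]'
```

```text
time: 15.7
ee_pos: [0.4536, -0.0679, 0.1397]
tcp_rot: [-180.0, 0.0, 83.6]
wrist_force: [0.2, 0.9, 0.8]
opening: -0.0002
grasp_force: 0.4
```

```bash
python3 -m jog '[{"rotation":[0,0,0],"translation":[0,0,-2],"grip":0},{"rotation":[0,0,0],"translation":[0,0,-5],"grip":0},{"rotation":[0,0,0],"translation":[0,0,-8],"grip":0},{"rotation":[0,0,0],"translation":[0,0,-11],"grip":0},{"rotation":[0,0,0],"translation":[0,0,-13.5],"grip":0},{"rotation":[0,0,0],"translation":[0,0,-16],"grip":0},{"rotation":[0,0,0],"translation":[0,0,-18],"grip":0},{"rotation":[0,0,0],"translation":[0,0,-20],"grip":0},{"rotation":[0,0,0],"translation":[0,0,-21.5],"grip":0},{"rotation":[0,0,0],"translation":[0,0,-23],"grip":0},{"rotation":[0,0,0],"translation":[0,0,-24.5],"grip":0},{"rotation":[0,0,0],"translation":[0,0,-25.5],"grip":0},{"rotation":[0,0,0],"translation":[0,0,-26.5],"grip":0},{"rotation":[0,0,0],"translation":[0,0,-27.5],"grip":0},{"rotation":[0,0,0],"translation":[0,0,-28],"grip":0},{"rotation":[0,0,0],"translation":[0,0,-28.5],"grip":0},{"rotation":[0,0,0],"translation":[0,0,-28.5],"grip":0}]'
```

```text
time: 17.4
ee_pos: [0.4539, -0.0679, 0.1118]
tcp_rot: [180.0, 0.0, 83.6]
wrist_force: [-0.1, -0.3, -0.5]
opening: 0.0001
grasp_force: 0.0
```

```bash
python3 -m jog '[{"rotation":[0,0,0],"translation":[0,0,-0.5],"grip":0},{"rotation":[0,0,0],"translation":[0,0,-1],"grip":0},{"rotation":[0,0,0],"translation":[0,0,-1.5],"grip":0},{"rotation":[0,0,0],"translation":[0,0,-2],"grip":0},{"rotation":[0,0,0],"translation":[0,0,-2],"grip":0}]'
```

```text
time: 17.9
ee_pos: [0.4539, -0.0679, 0.1105]
tcp_rot: [180.0, -0.0, 83.6]
wrist_force: [-2.7, -0.2, 6.2]
opening: 0.0
grasp_force: 3.1
```

```bash
python3 -m jog '[{"rotation":[0,0,0],"translation":[0,0,-0.4],"grip":0},{"rotation":[0,0,0],"translation":[0,0,-0.8],"grip":0},{"rotation":[0,0,0],"translation":[0,0,-0.8],"grip":0}]'
```

```text
time: 18.2
ee_pos: [0.4539, -0.0679, 0.1104]
tcp_rot: [179.9, 0.0, 83.6]
wrist_force: [-5.4, 0.7, 11.9]
opening: 0.0002
grasp_force: 6.1
```

The force rises to 12 N with no movement, so the lid is on its stop at z 0.110. I'll lift off, back away and check.

```bash
python3 -m jog '[{"rotation":[0,0,0],"translation":[0,0,1],"grip":0},{"rotation":[0,0,0],"translation":[0,0,4],"grip":0},{"rotation":[0,0,0],"translation":[0,0,15],"grip":0},{"rotation":[0,0,0],"translation":[0,0,40],"grip":0},{"rotation":[0,0,0],"translation":[0,0,75],"grip":0},{"rotation":[0,0,0],"translation":[0,0,110],"grip":0},{"rotation":[0,0,0],"translation":[-15,0,140],"grip":0},{"rotation":[0,0,0],"translation":[-40,0,160],"grip":0},{"rotation":[0,0,0],"translation":[-70,0,170],"grip":0},{"rotation":[0,0,0],"translation":[-100,0,175],"grip":0},{"rotation":[0,0,0],"translation":[-115,0,175],"grip":0},{"rotation":[0,0,0],"translation":[-120,0,175],"grip":0},{"rotation":[0,0,0],"translation":[-120,0,175],"grip":0},{"rotation":[0,0,0],"translation":[-120,0,175],"grip":0}]'
python3 - <<'E'
from h import *
print(readout.get_obs()["qd"].round(2))
b,Y=cloud("side"); a,X=cloud("top"); save(np.hstack([cv2.resize(b,(400,300)),cv2.resize(a,(400,300))]),"s6.png")
o=np.array([.4925,-.1325]);c,s=np.cos(np.radians(6.4)),np.sin(np.radians(6.4))
for Q in (X,Y):
    d=Q[...,:2]-o; cy=d[...,0]*s+d[...,1]*c; cx=d[...,0]*c-d[...,1]*s
    m=(abs(cx)<.08)&(cy>-.13)&(cy<-.03)&(Q[...,2]>.09)&(Q[...,2]<.13)
    p=np.polyfit(cx[m],Q[...,2][m],1); print(m.sum(),"slope deg",np.degrees(np.arctan(p[0])),"z mid",p[1])
E
```

```text
time: 19.6
ee_pos: [0.3344, -0.0679, 0.284]
tcp_rot: [180.0, 0.0, 83.6]
wrist_force: [-0.5, 0.8, 0.3]
opening: 0.0002
grasp_force: 0.0
[ 0.07  0.64 -0.01 -0.01 -0.11 -0.05]
1856 slope deg 0.08715391100353818 z mid 0.11149763203324667
2383 slope deg -0.016454681708449336 z mid 0.11048002560934776
```

View pics/s6.png

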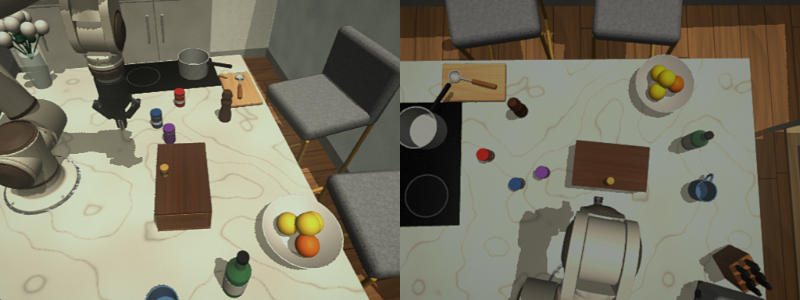

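The lid lies flat (slope about 0°, top at z 0.110), everything else is in place, and the arm is clear.

```bash
python3 -c "from workcell import bot; print(bot.job_done())"
```

```text
the job is handed in; nothing more can be done
None
```

The green tin stands upright in the chest's right compartment, the lid is fully closed, nothing else on the counter was touched, and the job was handed in at about 20 s.

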